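Shelve the small stain tins in a row

TASK

One small stain tin stands on the low wooden ledge; two more just like it stand on the bench. Put those two upright on the ledge so that all three small tins form one neat straight row along the middle of the board, side by side, with less than half a tin's width between neighbours. Leave the tin that is already on the ledge where it stands.

Things in the scene. Friction and masses are not known exactly. Their poses are not given: they have to be found in the camera images.
- tin_a_mid (a point): tin to shelve: a small round steel tin with a brown label band, 54 mm across, 75 mm tall, about 0.2 kg; the point is its centre, half-way up; z points up. Starts upright on the bench right of the ledge (-y), 35 mm or more free all round. Not to be taken: a 125 mm tall tin of the same width, a low wide tin (88 mm across), a 170 mm white bottle (all nearer the bench's right edge), a mallet
- tin_b_mid (a point): the other tin to shelve, just the same: a small round steel tin with a brown label band, 54 mm across, 75 mm tall, about 0.2 kg; the point is its centre, half-way up; z points up. Starts upright on the bench right of the ledge; of the two bench tins one is nearer to the robot, one farther
- tin_row_mid (a point): the tin already on the ledge, just the same: a small round steel tin with a brown label band, 54 mm across, 75 mm tall, about 0.2 kg; the point is its centre, half-way up; z points up. It stands on the middle line of the board, anywhere from near its left end to near its right end, and must stay there
- ledge: low fixed ledge: a flat wooden board on cleats, 360 mm long (its y axis), 130 mm deep (its x axis), no rims, nothing above; top 50 mm above the bench. Origin on the bench under the board's centre, z up. The row's line is its y axis (x = 0). Turned up to 15 degrees. The side of the standing tin with more free board always has room for two tins

How it is judged:
By the outcome, as a careful person would: the job done as asked, in the order asked, and still so for the second after the job is handed in, with the robot touching nothing.
It also fails if it takes over 54 s, if anything falls off the work surface, if the arm or the gripper's body presses on something with over 40 N, if the wrist force passes 120 N, or if a joint passes its speed limit or range.

ROBOT

A 6-joint arm with a two-finger parallel gripper is mounted at the origin on the work surface. World frame = base frame: x ahead of the robot, y to its left, z up, the work surface at z = 0. Lengths are in m, angles in rad, forces in N, time in s.
With the tool pointing down it reaches from about 0.35 to 0.975 m from the base axis. Payload 4.9 kg.
Tool frame: the origin (TCP) lies on the front face of the gripper's body, between the roots of the fingers; the fingertips stand ctrl.tip_extent ahead of it and the grasp point (between the pads) lies 54 mm ahead of it (ctrl.tip_extent is the distance from the TCP to the fingertips, in m); z points along the fingers, y is the line along which they close (so a half turn about z gives the same grasp; the last joint's range is limited). The gripper opens to 85 mm and grips with 20 to 120 N. Pads are 22 mm wide; open, the fingers measure 114 mm over their backs; the gripper's body (76 mm by 85 mm) begins 54 mm behind the grasp point. The pads swing forward as they close: fully open they stand 13 mm farther back than shut.
Start: joints at [1.195, 0.053, 1.613, -0, 1.476, -0.119], TCP at [0.159, 0.604, 0.304] pointing down, gripper open.
Joint ranges: [-3.01, 3.01], [-1.01, 2.22], [0.06, 2.58], [-1.02, 4.17], [0.09, 2.62], [-3.14, 3.14]. Speed limits (rad/s): [2.57, 2.57, 3.14, 3.14, 3.14, 3.14].

INTERFACE

Orientations are given as a rotation vector (axis times angle).
In Python, from station import ctrl gives the robot as it stands.
- The arm moves only by the tool apply_moves, never from a script. Its argument "rows" is one flat list of numbers, 6 for each row, row after row: the shift along the tool's x, y, z normalised to -1 to 1, where 1 is 0.6 m, then the turn, a rotation vector about the tool's x, y, z normalised to -1 to 1, where 1 is 90 degrees. A call has 1 to 20 rows; each row is the pose to reach, as a shift and turn from the pose commanded when the call began, along the tool's axes at that moment; what a row does not reach only later rows make up. A row lasts 1/10 s, in which the tool goes at most 50 mm and 8.59 degrees, less where a joint would pass 70% of its speed; a pose out of reach is approached as far as the arm can. A call with a number of a shift or a turn outside -1 to 1 is refused whole. A call with a gripper value outside its range is refused whole. "grip" is the opening, from 0 (shut) to 1 (fully open), set as the call begins (left out, the last holds). The fingers move at their own pace and stop on an object; "grip_force" is the grip in N (left out, the last holds). Time passes only in rows, so rows that repeat a pose let the fingers close. It gives the time, the measured TCP pose, the force, the opening and the grip force at its end, in the units of the state.
- ctrl.get_obs(): the state, without advancing time (a new reading comes with each control period).
- ctrl.get_image(name): name is "scene" or "top"; returns (picture, depth): 420x560x3 uint8, blue, green, red; 420x560 float32, m along the optical axis (not along the pixel's ray), 0 where there is no reading.
- ctrl.camera_model(name): a dict with "mtx" (3x3 intrinsics, pixels), "k1" (the pictures are not rectified: a ray, as slopes to the right and down, at radius r is drawn at 1 + k1 r^2 times it, then the intrinsics apply), "R" (3x3) and "t" (3): a world point X has camera coordinates R X + t. Camera axes: x right, y down, z forward; pixel columns grow to the right and rows downward; lengths in m; the calibration is good to about 2 mm. A picture is of the moment at which its call begins. camera_model takes no time and is no camera call.
- ctrl.finish_job(): hands the job in; it is judged then, once.
The state is a dict: "t": time; "q": joint angles; "dq": joint speeds; "effort": joint torques, N m; "tool_pos": TCP position; "tool_rot": TCP orientation; "contact_force": force on the tool from outside, world axes, zero at the start; "wrist_torque": the same for the moment, N m; "opening": finger opening in m; "grip_force": force on a finger pad.
Only numpy, scipy, OpenCV 4.12 (cv2) and the standard library are available. Lean on these libraries where they do the work, as an engineer would, in place of code of your own. Each camera call takes 0.05 s, during which the arm holds its last target. There are 200 camera calls.

## Working session

There is one attempt and no reset: what is moved stays moved. The work goes in short steps, Python scripts to look and compute and a tool call to move; the robot and the scene stay as the last step left them, time stands still between calls to the robot, and variables do not carry over. Pictures are saved under pics/ and viewed, at most 10 in all, crops included, and the job is handed in when it is done.

Besides the shell and the picture viewer there is one more tool, called after "Emit:" as name(argument=value, ...) on one line, values as JSON. apply_moves: Moves the arm, as the interface text tells. Its arguments: {"type":"object","properties":{"rows":{"type":"array","items":{"type":"number"}},"grip":{"type":"number"},"grip_force":{"type":"number"}},"required":["rows"]}

```bash
mkdir -p pics; cat > h.py <<'E'
import numpy as np, cv2
from station import ctrl
def cloud(name):
    im,d=ctrl.get_image(name); m=ctrl.camera_model(name); K=np.array(m["mtx"],float)
    v,u=np.mgrid[:420,:560]
    p=cv2.undistortPoints(np.stack([u,v],-1).reshape(-1,1,2).astype(float),K,np.array([m["k1"],0,0,0.])).reshape(420,560,2)
    P=np.dstack([p*d[...,None],d]); W=(P-np.array(m["t"]))@np.array(m["R"])
    W[d==0]=np.nan
    return im,W
E
python3 - <<'E'
from h import *
im,W=cloud("top"); cv2.imwrite("pics/top.png",im); np.save("top.npy",W)
im2,W2=cloud("scene"); cv2.imwrite("pics/scene.png",im2)
o=ctrl.get_obs(); print(o, ctrl.tip_extent)
z=W[...,2]
for lo,hi in[(.03,.062),(.066,.085),(.115,.14)]:
    n,l,s,c=cv2.connectedComponentsWithStats(((z>lo)&(z<hi)).astype(np.uint8))
    for i in range(1,n):
        if s[i,4]>100: q=W[l==i]; print(lo,s[i],c[i].round(),np.median(q,0).round(3),((q.min(0)+q.max(0))/2).round(3),np.ptp(q,axis=0).round(3))
E
```

```text
{'t': 0.1, 'q': array([ 1.19501657e+00,  5.32820024e-02,  1.61417002e+00,  4.71947101e-09,
        1.47598089e+00, -1.18965554e-01]), 'dq': array([-0.00066307, -0.00122792, -0.00258109,  0.00065611, -0.00197148,
       -0.00146501]), 'effort': array([-1.23297345e-04, -3.94901383e+01, -3.71365607e+01, -1.62516071e-04,
        3.88324013e-03, -5.82368202e-06]), 'tool_pos': array([0.15856976, 0.60410423, 0.30278335]), 'tool_rot': array([-4.02237277e-01, -3.11528019e+00,  2.80227149e-03]), 'contact_force': array([ 0.21362574,  0.67907258, -0.97014048]), 'wrist_torque': array([-0.00679973,  0.00456487, -0.00768842]), 'grip_force': 0.0, 'opening': 0.08518504316737636} 0.0726
0.03 [ 246   36   47  106 1972] [270. 106.] [ 0.722 -0.025  0.056] [ 0.802 -0.019  0.046] [0.261 0.111 0.032]
0.03 [ 422  118   39   38 1057] [441. 137.] [ 0.666 -0.431  0.059] [ 0.671 -0.436  0.046] [0.088 0.086 0.032]
0.03 [ 133  164  161   80 7794] [216. 204.] [0.518 0.106 0.049] [0.522 0.117 0.052] [0.196 0.377 0.019]
0.03 [426 185  17  25 125] [431. 199.] [ 0.519 -0.399  0.047] [ 0.524 -0.41   0.046] [0.058 0.032 
[... 256 characters left out ...]
04.] [ 0.062 -0.004  0.046] [ 0.046 -0.     0.046] [0.055 0.139 0.032]
0.066 [376 159  23  22 396] [387. 169.] [ 0.589 -0.293  0.074] [ 0.589 -0.294  0.073] [0.051 0.052 0.013]
0.066 [384 211  23  23 405] [395. 222.] [ 0.465 -0.305  0.074] [ 0.465 -0.307  0.073] [0.051 0.052 0.013]
0.066 [242 402  56  18 230] [269. 409.] [ 0.061 -0.     0.075] [ 0.05  -0.002  0.075] [0.04  0.123 0.019]
0.115 [154 182  25  24 468] [166. 193.] [0.54  0.211 0.124] [0.54  0.212 0.122] [0.051 0.052 0.014]
0.115 [442 183  20  21 221] [451. 194.] [ 0.521 -0.415  0.123] [ 0.525 -0.421  0.128] [0.045 0.042 0.025]
0.115 [454 249  25  25 465] [466. 261.] [ 0.374 -0.442  0.124] [ 0.373 -0.443  0.122] [0.053 0.052 0.013]
```

View pics/top.png

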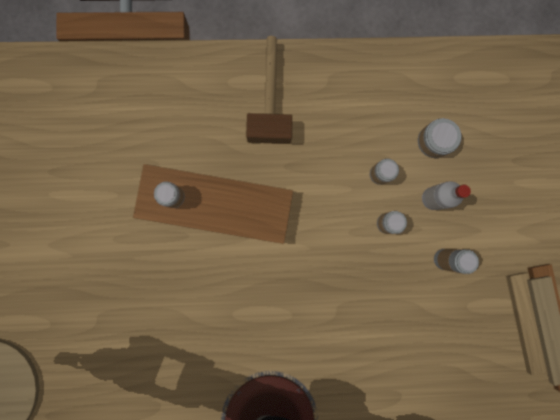

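View pics/scene.png

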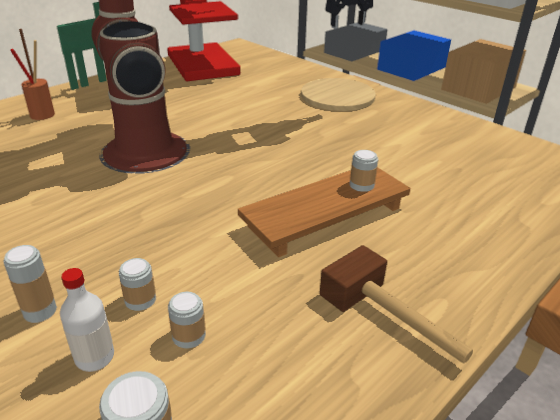

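```bash
cat >> h.py <<'E'
from scipy.spatial.transform import Rotation as Ro
def rel(p,yawaxis=None):
    """normalised shift/turn from current pose to TCP p, tool down, tool y along yawaxis"""
    o=ctrl.get_obs(); R=Ro.from_rotvec(o["tool_rot"])
    s=R.inv().apply(np.array(p)-o["tool_pos"])/.6
    y=np.array(yawaxis); best=None
    for sg in(1,-1):
        yy=np.array([*(sg*y),0]); z=np.array([0,0,-1.]); T=Ro.from_matrix(np.c_[np.cross(yy,z),yy,z])
        r=(R.inv()*T).as_rotvec()/(np.pi/2)
        if best is None or np.linalg.norm(r)<np.linalg.norm(best): best=r
    return np.r_[s,best].round(4)
E
python3 - <<'E'
from h import *
W=np.load("top.npy"); z=W[...,2]
m=np.zeros(z.shape,bool); m[155:250,125:300]=1
q=W[m&(z>.044)&(z<.056)]
(c,sz,a)=cv2.minAreaRect(q[:,:2].astype(np.float32)); b=cv2.boxPoints((c,sz,a)); print(c,sz,a,b, np.median(q[:,2]))
e=b[1]-b[0]; f=b[2]-b[1]
e=e if np.linalg.norm(e)>np.linalg.norm(f) else f
ey=e/np.linalg.norm(e); ey*=np.sign(ey[1]); ex=np.array([ey[1],-ey[0]]); print("ey",ey,"yaw",np.degrees(np.arctan2(-ey[0],ey[1])))
for n,(u,v,h) in dict(row=(166,193,.125),far=(387,169,.075),near=(395,222,.075)).items():
    m=np.zeros(z.shape,bool); m[v-16:v+17,u-16:u+17]=1
    q=W[m&(abs(z-h)<.006)]; cc,r=cv2.minEnclosingCircle(q[:,:2].astype(np.float32)); print(n,np.round(cc,4),r,np.median(q,0).round(4),(np.array(cc)-c)@ex,(np.array(cc)-c)@ey)
    if n=="row": row=np.array(cc)
for k in(1,2):
  d=(row-c)@ey-.064*k; print("target",k,c+ey*d, d)
print(rel([.465,-.306,.2],ex), Ro.from_rotvec(ctrl.get_obs()["tool_rot"]).as_matrix().round(3))
E
```

```text
(0.5225799083709717, 0.11791414022445679) (0.3616678714752197, 0.13024185597896576) 78.57015228271484 [[ 0.42291495 -0.04642862]
 [ 0.5505738  -0.07223839]
 [ 0.62224483  0.2822569 ]
 [ 0.494586    0.30806667]] 0.04886151583163999
ey [0.19816804 0.9801681 ] yaw -11.429851
row [0.5405 0.2131] 0.026753393933176994 [0.5406 0.2118 0.1242] -0.001304373551317184 0.09689415905441834
far [ 0.5898 -0.294 ] 0.02658255398273468 [ 0.5893 -0.2937  0.0744] 0.14749792409251938 -0.3904295769052766
near [ 0.4658 -0.3064] 0.02641916647553444 [ 0.4657 -0.3052  0.0742] 0.028430903487695502 -0.42716242906512747
target 1 [0.52909848 0.15015595] 0.03289415905441834
target 2 [0.51641572 0.08742519] -0.031105840945581664
[-8.7930e-01 -1.3371e+00  1.7360e-01 -1.0000e-03  8.0000e-04  9.6350e-01] [[-0.967  0.254 -0.001]
 [ 0.254  0.967 -0.002]
 [ 0.    -0.002 -1.   ]]
```

Emit:
apply_moves(rows=[-0.55,-0.83,0,0,0,0.9635,-0.55,-0.83,0,0,0,0.9635,-0.55,-0.83,0,0,0,0.9635,-0.55,-0.83,0,0,0,0.9635,-0.55,-0.83,0,0,0,0.9635,-0.55,-0.83,0,0,0,0.9635,-0.55,-0.83,0,0,0,0.9635,-0.55,-0.83,0,0,0,0.9635,-0.55,-0.83,0,0,0,0.9635,-0.55,-0.83,0,0,0,0.9635,-0.55,-0.83,0,0,0,0.9635,-0.55,-0.83,0,0,0,0.9635,-0.55,-0.83,0,0,0,0.9635,-0.55,-0.83,0,0,0,0.9635,-0.55,-0.83,0,0,0,0.9635,-0.55,-0.83,0,0,0,0.9635], grip=1)

```text
t: 1.7
tool_pos: [0.3511, 0.0404, 0.3037]
tool_rot: [-2.428, -1.993, 0.0]
contact_force: [0.7, -0.1, -0.1]
opening: 0.0855
grip_force: 0.0
```

```bash
cat >> h.py <<'E'
EX=np.array([.98017,-.19817])
E
python3 -c "
from h import *
o=ctrl.get_obs();print(o['t'],o['q'],o['tool_pos'])
print(rel([.4657,-.306,.2],EX),rel([.4657,-.306,.094],EX))"
```

```text
1.7 [-9.71169379e-02 -6.82703062e-01  2.19227273e+00  1.81331346e-04
  1.63231151e+00  9.89780333e-02] [0.35111079 0.04038251 0.3037292 ]
[-5.291e-01  2.999e-01  1.727e-01 -2.000e-04 -1.000e-04  2.200e-03] [-5.291e-01  2.999e-01  3.494e-01 -2.000e-04 -1.000e-04  2.200e-03]
```

Emit:
apply_moves(rows=[-0.529,0.3,0.1,0,0,0.002,-0.529,0.3,0.1,0,0,0.002,-0.529,0.3,0.1,0,0,0.002,-0.529,0.3,0.1,0,0,0.002,-0.529,0.3,0.1,0,0,0.002,-0.529,0.3,0.1,0,0,0.002,-0.529,0.3,0.1,0,0,0.002,-0.529,0.3,0.1,0,0,0.002,-0.529,0.3,0.1,0,0,0.002,-0.529,0.3,0.1,0,0,0.002,-0.529,0.3,0.2,0,0,0.002,-0.529,0.3,0.2,0,0,0.002,-0.529,0.3,0.2,0,0,0.002,-0.529,0.3,0.2,0,0,0.002,-0.529,0.3,0.2,0,0,0.002])

```text
t: 3.2
tool_pos: [0.4659, -0.3081, 0.1864]
tool_rot: [2.431, 1.984, 0.001]
contact_force: [-0.6, 0.3, 0.7]
opening: 0.0853
grip_force: 0.0
```

```bash
python3 -c "
from h import *
im,W=cloud('top'); cv2.imwrite('pics/t2.png',cv2.resize(im[100:300,120:500],None,fx=2,fy=2))
o=ctrl.get_obs();print(o['t'],o['q'],o['tool_pos'])
print(rel([.4657,-.306,.092],EX))"
```

```text
3.25 [-7.17671553e-01 -4.08125703e-03  1.87405008e+00 -1.57716232e-05
  1.26790317e+00 -5.15526187e-01] [ 0.46586733 -0.3081913   0.18629325]
[ 0.0038 -0.0015  0.1571  0.0021  0.0012 -0.0017]
```

View pics/t2.png

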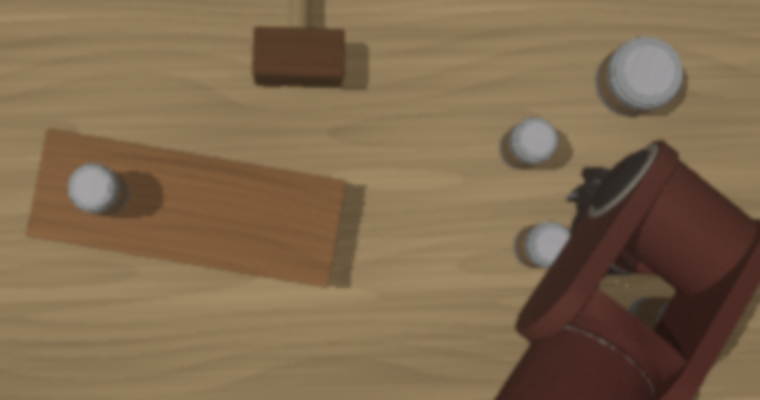

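```bash
python3 -c "
from h import *
im,W=cloud('top')
m=np.zeros((420,560),bool);m[160:320,350:560]=1
q=W[m&(W[...,2]>.2)]
print(q.min(0),q.max(0))
for x in np.arange(.3,.7,.04):
  print(round(x,2),[ (lambda s:(round(float(s.min()),2),round(float(s.max()),2)) if len(s) else 0)(q[(abs(q[:,0]-x)<.02)&(abs(q[:,1]-y)<.02),2]) for y in np.arange(-.26,-.56,-.04)])
im,W=cloud('scene'); cv2.imwrite('pics/s2.png',im)
"
```

```text
[ 0.31900674 -0.37118065  0.20023779] [ 0.53898857 -0.12029991  0.51929459]
0.3 [(0.44, 0.44), 0, 0, 0, 0, 0, 0, 0]
0.34 [(0.44, 0.47), (0.46, 0.47), 0, 0, 0, 0, 0, 0]
0.38 [(0.45, 0.47), (0.37, 0.46), (0.44, 0.45), 0, 0, 0, 0, 0]
0.42 [(0.46, 0.46), (0.22, 0.45), (0.42, 0.45), 0, 0, 0, 0, 0]
0.46 [(0.24, 0.45), (0.32, 0.43), (0.41, 0.44), (0.4, 0.43), 0, 0, 0, 0]
0.5 [(0.24, 0.45), (0.2, 0.44), (0.41, 0.43), 0, 0, 0, 0, 0]
0.54 [(0.39, 0.42), (0.2, 0.43), 0, 0, 0, 0, 0, 0]
0.58 [0, 0, 0, 0, 0, 0, 0, 0]
0.62 [0, 0, 0, 0, 0, 0, 0, 0]
0.66 [0, 0, 0, 0, 0, 0, 0, 0]
```

View pics/s2.png

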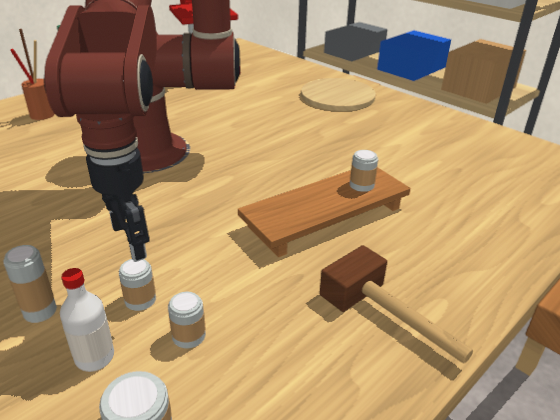

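Scene view: the gripper (fingers at ~(135,245)) stands right over the near tin (137,275), and the arm is well clear of the bottle. Descend and close.

Emit:
apply_moves(rows=[0.004,-0.0015,0.05,0,0,-0.002,0.004,-0.0015,0.1,0,0,-0.002,0.004,-0.0015,0.14,0,0,-0.002,0.004,-0.0015,0.157,0,0,-0.002,0.004,-0.0015,0.157,0,0,-0.002,0.004,-0.0015,0.157,0,0,-0.002,0.004,-0.0015,0.157,0,0,-0.002])

```text
t: 4.05
tool_pos: [0.4656, -0.3061, 0.0917]
tool_rot: [2.429, 1.987, 0.001]
contact_force: [0.6, 1.0, 0.8]
opening: 0.0854
grip_force: 0.0
```

Emit:
apply_moves(rows=[0,0,0,0,0,0,0,0,0,0,0,0,0,0,0,0,0,0,0,0,0,0,0,0,0,0,0,0,0,0,0,0,0,0,0,0,0,0,0,0,0,0,0,0,0,0,0,0,0,0,0,0,0,0,0,0,0,0,0,0], grip=0.3, grip_force=35)

```text
t: 5.05
tool_pos: [0.465, -0.3056, 0.0907]
tool_rot: [2.431, 1.989, 0.0]
contact_force: [-1.7, 0.7, 6.1]
opening: 0.0527
grip_force: 38.0
```

```bash
python3 -c "
from h import *
o=ctrl.get_obs();print(o['t'],o['q'],o['tool_pos'],o['opening'],o['grip_force'])
print(rel([.4657,-.306,.24],EX),rel([.5164,.0874,.24],EX))"
```

```text
5.05 [-7.15172193e-01  1.22928923e-01  1.92195940e+00 -9.93214857e-05
  1.09556221e+00 -5.15755502e-01] [ 0.46498892 -0.30561533  0.09069927] 0.05274198390082763 37.99990304745734
[-6.000e-04  1.500e-03 -2.488e-01  6.000e-04  4.000e-04  1.000e-04] [ 6.589e-01 -4.550e-02 -2.493e-01  6.000e-04  4.000e-04  1.000e-04]
```

Emit:
apply_moves(rows=[0,0,-0.05,0,0,0,0,0,-0.12,0,0,0,0,0,-0.2,0,0,0,0,0,-0.25,0,0,0,0.06,-0.004,-0.25,0,0,0,0.12,-0.008,-0.25,0,0,0,0.18,-0.012,-0.25,0,0,0,0.24,-0.016,-0.25,0,0,0,0.3,-0.02,-0.25,0,0,0,0.36,-0.025,-0.25,0,0,0,0.42,-0.029,-0.25,0,0,0,0.48,-0.033,-0.25,0,0,0,0.54,-0.037,-0.25,0,0,0,0.6,-0.041,-0.25,0,0,0,0.66,-0.045,-0.25,0,0,0,0.72,-0.045,-0.25,0,0,0,0.74,-0.045,-0.25,0,0,0,0.74,-0.045,-0.25,0,0,0,0.74,-0.045,-0.25,0,0,0])

```text
t: 6.95
tool_pos: [0.5257, 0.1347, 0.2389]
tool_rot: [-2.431, -1.989, 0.003]
contact_force: [-0.6, -0.8, -3.1]
opening: 0.0529
grip_force: 37.9
```

```bash
python3 -c "
from h import *
o=ctrl.get_obs();print(o['t'],o['q'],o['tool_pos'],o['opening'],o['grip_force'])
print(rel([.5291,.1502,.17],EX),rel([.5291,.1502,.1425],EX))"
```

```text
6.95 [ 1.13887836e-01 -9.44079281e-02  1.86813739e+00 -7.54028056e-04
  1.36933457e+00  3.13498391e-01] [0.52569925 0.13466092 0.23894411] 0.052925579428461926 37.94433359988034
[ 0.0266  0.0006  0.1149 -0.0007  0.0007  0.    ] [ 0.0267  0.0006  0.1607 -0.0007  0.0007  0.    ]
```

Emit:
apply_moves(rows=[0.0267,0.0006,0.03,0,0,0,0.0267,0.0006,0.08,0,0,0,0.0267,0.0006,0.12,0,0,0,0.0267,0.0006,0.14,0,0,0,0.0267,0.0006,0.15,0,0,0,0.0267,0.0006,0.155,0,0,0,0.0267,0.0006,0.158,0,0,0,0.0267,0.0006,0.16,0,0,0,0.0267,0.0006,0.161,0,0,0,0.0267,0.0006,0.161,0,0,0,0.0267,0.0006,0.161,0,0,0,0.0267,0.0006,0.161,0,0,0])

```text
t: 8.15
tool_pos: [0.5297, 0.151, 0.1433]
tool_rot: [2.431, 1.989, 0.0]
contact_force: [-0.6, 0.0, -1.8]
opening: 0.053
grip_force: 37.9
```

```bash
python3 -c "
from h import *
o=ctrl.get_obs();print(o['t'],o['tool_pos'],o['contact_force'])
im,W=cloud('scene'); cv2.imwrite('pics/s3.png',cv2.resize(im[80:260,200:440],None,fx=3,fy=3))
print(rel([.5291,.1502,.1405],EX))"
```

```text
8.15 [0.52969253 0.15101523 0.14331964] [-0.58632523  0.0470801  -1.79013752]
[-0.0015 -0.0007  0.0046  0.0002 -0.0001  0.0001]
```

View pics/s3.png

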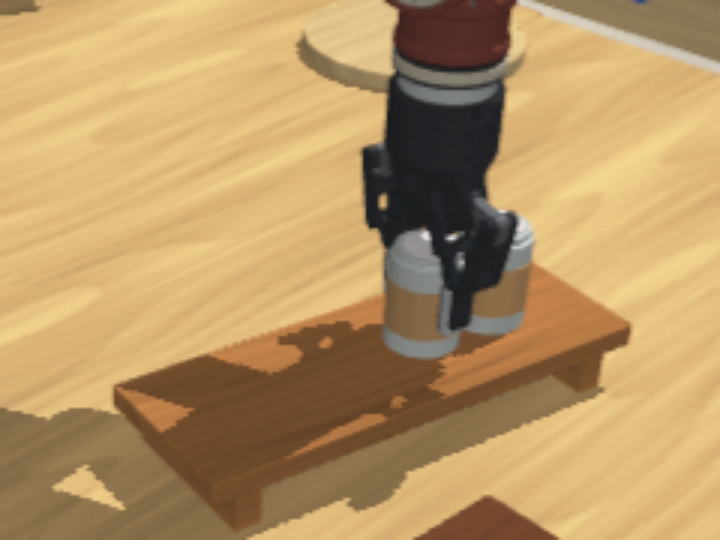

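The held tin (crop ~(420,300)) is upright, beside the standing tin (500,280), just above the board. Lower the last 2–3 mm and release.

Emit:
apply_moves(rows=[0,0,0.0015,0,0,0,0,0,0.003,0,0,0,0,0,0.004,0,0,0,0,0,0.0045,0,0,0,0,0,0.0045,0,0,0])

```text
t: 8.7
tool_pos: [0.5296, 0.151, 0.1407]
tool_rot: [-2.431, -1.989, 0.001]
contact_force: [-2.2, -0.7, 2.4]
opening: 0.0526
grip_force: 38.3
```

Emit:
apply_moves(rows=[0,0,0,0,0,0,0,0,0,0,0,0,0,0,0,0,0,0,0,0,0,0,0,0,0,0,0,0,0,0,0,0,0,0,0,0,0,0,0,0,0,0,0,0,0,0,0,0], grip=1)

```text
t: 9.5
tool_pos: [0.5296, 0.1509, 0.1404]
tool_rot: [-2.432, -1.989, -0.0]
contact_force: [-0.2, -0.2, -0.7]
opening: 0.0852
grip_force: 0.0
```

Emit:
apply_moves(rows=[0,0,-0.03,0,0,0,0,0,-0.08,0,0,0,0,0,-0.14,0,0,0,0,0,-0.2,0,0,0,0,0,-0.2,0,0,0,0,0,-0.2,0,0,0])

```text
t: 10.1
tool_pos: [0.5301, 0.151, 0.2616]
tool_rot: [2.431, 1.988, 0.003]
contact_force: [-0.1, -0.2, -0.7]
opening: 0.0856
grip_force: 0.0
```

```bash
python3 -c "
from h import *
o=ctrl.get_obs();print(o['t'],o['tool_pos'],o['opening'])
print(rel([.5896,-.294,.26],EX))"
```

```text
10.1 [0.53006895 0.1510252  0.26162573] 0.08555180172547287
[-7.073e-01  2.442e-01  2.700e-03  1.500e-03 -5.000e-04  0.000e+00]
```

Emit:
apply_moves(rows=[-0.707,0.244,0.003,0,0,0,-0.707,0.244,0.003,0,0,0,-0.707,0.244,0.003,0,0,0,-0.707,0.244,0.003,0,0,0,-0.707,0.244,0.003,0,0,0,-0.707,0.244,0.003,0,0,0,-0.707,0.244,0.003,0,0,0,-0.707,0.244,0.003,0,0,0,-0.707,0.244,0.003,0,0,0,-0.707,0.244,0.003,0,0,0,-0.707,0.244,0.003,0,0,0,-0.707,0.244,0.003,0,0,0,-0.707,0.244,0.003,0,0,0,-0.707,0.244,0.1,0,0,0,-0.707,0.244,0.12,0,0,0,-0.707,0.244,0.12,0,0,0])

```text
t: 11.7
tool_pos: [0.5871, -0.2911, 0.1835]
tool_rot: [-2.423, -1.986, 0.004]
contact_force: [0.7, 0.5, -0.4]
opening: 0.085
grip_force: 0.0
```

```bash
python3 -c "
from h import *
im,W=cloud('top'); z=W[...,2]
cv2.imwrite('pics/t3.png',cv2.resize(im[100:300,120:500],None,fx=2,fy=2))
m=np.zeros(z.shape,bool); m[155:250,125:300]=1
n,l,s,c=cv2.connectedComponentsWithStats((m&(z>.117)&(z<.135)).astype(np.uint8))
for i in range(1,n):
  q=W[l==i]; print(s[i],cv2.minEnclosingCircle(q[:,:2].astype(np.float32)),np.median(q,0))
o=ctrl.get_obs();print(o['t'],o['tool_pos'],o['opening'])
print(rel([.5896,-.294,.092],EX))"
```

```text
[154 182  25  24 457] ((0.5411373972892761, 0.21223318576812744), 0.026851395145058632) [0.54047073 0.21099776 0.12405705]
[183 185  25  25 457] ((0.5310114622116089, 0.14816763997077942), 0.026852700859308243) [0.53009056 0.14737174 0.12417378]
11.75 [ 0.58828428 -0.29204776  0.18650791] 0.0850667647120863
[-0.003   0.0034  0.1575 -0.0024 -0.001   0.001 ]
```

View pics/t3.png

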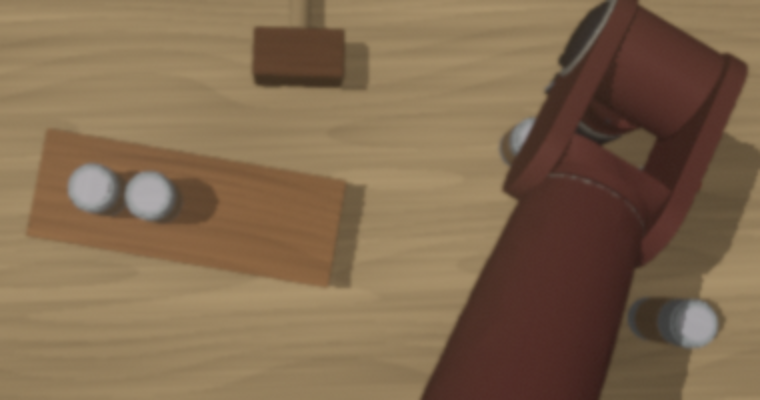

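The two tins on the ledge stand in line (crop (92,188) and (150,196)), spacing 64 mm. Take the far tin.

Emit:
apply_moves(rows=[-0.001,0.001,0.05,-0.002,0,0,-0.001,0.002,0.1,-0.002,0,0,-0.001,0.002,0.14,-0.002,0,0,-0.001,0.002,0.157,-0.002,0,0,-0.001,0.002,0.157,-0.002,0,0,-0.001,0.002,0.157,-0.002,0,0,-0.001,0.002,0.157,-0.002,0,0])

```text
t: 12.45
tool_pos: [0.5914, -0.2954, 0.0969]
tool_rot: [2.426, 1.985, 0.005]
contact_force: [-0.2, 0.1, 0.6]
opening: 0.0853
grip_force: 0.0
```

Emit:
apply_moves(rows=[0,0,0,0,0,0,0,0,0,0,0,0,0,0,0,0,0,0,0,0,0,0,0,0,0,0,0,0,0,0,0,0,0,0,0,0,0,0,0,0,0,0,0,0,0,0,0,0,0,0,0,0,0,0,0,0,0,0,0,0], grip=0.3, grip_force=35)

```text
t: 13.45
tool_pos: [0.5904, -0.295, 0.0952]
tool_rot: [2.429, 1.987, 0.003]
contact_force: [-2.0, 0.7, 6.2]
opening: 0.0531
grip_force: 37.8
```

```bash
python3 -c "
from h import *
o=ctrl.get_obs();print(o['t'],o['tool_pos'],o['opening'],o['grip_force'])
print(rel([.517,.088,.24],EX))"
```

```text
13.45 [ 0.59040213 -0.29497153  0.09524773] 0.05308999887500547 37.7502790465951
[ 6.013e-01 -2.455e-01 -2.424e-01  2.300e-03  3.000e-04  1.000e-04]
```

Emit:
apply_moves(rows=[0,0,-0.05,0.002,0,0,0,0,-0.12,0.002,0,0,0,0,-0.2,0.002,0,0,0,0,-0.242,0.002,0,0,0.06,-0.025,-0.242,0.002,0,0,0.12,-0.05,-0.242,0.002,0,0,0.18,-0.075,-0.242,0.002,0,0,0.24,-0.1,-0.242,0.002,0,0,0.3,-0.125,-0.242,0.002,0,0,0.36,-0.15,-0.242,0.002,0,0,0.42,-0.175,-0.242,0.002,0,0,0.48,-0.2,-0.242,0.002,0,0,0.54,-0.225,-0.242,0.002,0,0,0.58,-0.237,-0.242,0.002,0,0,0.6,-0.2455,-0.242,0.002,0,0,0.6,-0.2455,-0.242,0.002,0,0,0.6,-0.2455,-0.242,0.002,0,0,0.6,-0.2455,-0.242,0.002,0,0])

```text
t: 15.25
tool_pos: [0.5169, 0.0863, 0.2388]
tool_rot: [2.433, 1.987, -0.001]
contact_force: [0.0, -0.8, -2.7]
opening: 0.053
grip_force: 37.9
```

```bash
python3 -c "
from h import *
o=ctrl.get_obs();print(o['t'],o['tool_pos'],o['opening'],o['grip_force'])
print(rel([.517,.087,.1465],EX))"
```

```text
15.25 [0.51685451 0.0863414  0.23876158] 0.05299620545320662 37.870405688881874
[ 0.0012  0.      0.1538 -0.      0.0003 -0.0009]
```

Emit:
apply_moves(rows=[0.001,0,0.03,0,0,0,0.001,0,0.08,0,0,0,0.001,0,0.12,0,0,0,0.001,0,0.14,0,0,0,0.001,0,0.147,0,0,0,0.001,0,0.151,0,0,0,0.001,0,0.153,0,0,0,0.001,0,0.154,0,0,0,0.001,0,0.154,0,0,0,0.001,0,0.154,0,0,0])

```text
t: 16.25
tool_pos: [0.5171, 0.0881, 0.1472]
tool_rot: [2.431, 1.989, 0.001]
contact_force: [-0.4, 0.4, -3.2]
opening: 0.0531
grip_force: 37.9
```

Emit:
apply_moves(rows=[0,0,0.0015,0,0,0,0,0,0.003,0,0,0,0,0,0.0035,0,0,0,0,0,0.0035,0,0,0,0,0,0.0035,0,0,0])

```text
t: 16.75
tool_pos: [0.5169, 0.0881, 0.1452]
tool_rot: [2.431, 1.989, 0.0]
contact_force: [-3.9, -0.3, 5.3]
opening: 0.0529
grip_force: 38.4
```

In contact with the board: release and retreat upward.

Emit:
apply_moves(rows=[0,0,0,0,0,0,0,0,0,0,0,0,0,0,0,0,0,0,0,0,0,0,0,0,0,0,0,0,0,0,0,0,0,0,0,0,0,0,0,0,0,0,0,0,0,0,0,0], grip=1)

```text
t: 17.55
tool_pos: [0.5168, 0.088, 0.1444]
tool_rot: [-2.432, -1.989, -0.0]
contact_force: [0.9, -0.0, 0.0]
opening: 0.085
grip_force: 0.0
```

Emit:
apply_moves(rows=[0,0,-0.03,0,0,0,0,0,-0.08,0,0,0,0,0,-0.14,0,0,0,0,0,-0.2,0,0,0,0,0,-0.2,0,0,0,-0.08,0,-0.2,0,0,0,-0.16,0,-0.2,0,0,0,-0.24,0,-0.2,0,0,0,-0.32,0,-0.2,0,0,0,-0.4,0,-0.2,0,0,0,-0.4,0,-0.2,0,0,0,-0.4,0,-0.2,0,0,0,-0.4,0,-0.2,0,0,0])

```text
t: 18.85
tool_pos: [0.4692, -0.1464, 0.2639]
tool_rot: [-2.43, -1.989, 0.0]
contact_force: [0.2, 0.1, 0.2]
opening: 0.0852
grip_force: 0.0
```

```bash
python3 -c "
from h import *
im,W=cloud('top'); z=W[...,2]
m=np.zeros(z.shape,bool); m[155:250,125:300]=1
n,l,s,c=cv2.connectedComponentsWithStats((m&(z>.117)&(z<.135)).astype(np.uint8))
C=np.array([.52258,.11791]);EY=np.array([.19817,.98017])
for i in range(1,n):
  if s[i,4]<50: continue
  q=W[l==i]; cc,r=cv2.minEnclosingCircle(q[:,:2].astype(np.float32)); print(cc,r,(cc-C)@EX,(cc-C)@EY)
im2,_=cloud('scene'); cv2.imwrite('pics/end.png',im2)
o=ctrl.get_obs();print(o['t'],o['tool_pos'],o['contact_force'])"
```

```text
(0.5408220887184143, 0.2121734768152237) 0.026664525270462036 -0.0007998451013447747 0.09600926679130596
(0.5311211347579956, 0.14845800399780273) 0.026798516511917114 0.00231806610349994 0.031634833753518284
(0.5184604525566101, 0.08765386044979095) 0.026927858591079712 0.0019580023570774127 -0.030472531019784983
18.95 [ 0.46939105 -0.1459169   0.26408482] [ 0.04815789 -0.21179809  0.25043762]
```

View pics/end.png

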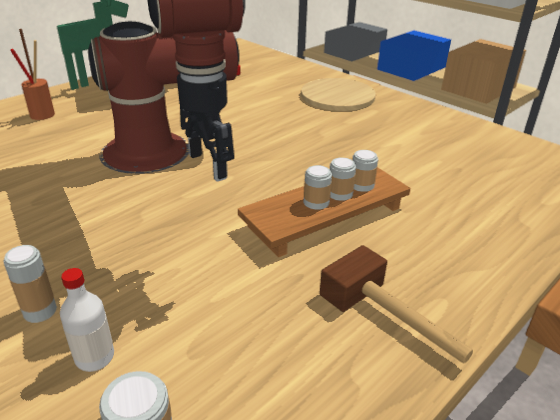

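The three tins stand upright in a straight row (pixels (318,187), (342,178), (365,170)), within 3 mm of the midline with gaps of 8 to 10 mm, and the gripper is clear.

```bash
python3 -c "
from station import ctrl
print(ctrl.finish_job())"
```

```text
the job is handed in; nothing more can be done
None
```

Both bench tins now stand upright on the ledge beside the original tin, in one straight row within about 3 mm of the board's middle line with gaps of about 8–10 mm; the original tin was not moved, and the job was handed in at about 19 s.

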